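# Load the check shuttle and hold it at the index block

## Robot

A 6-joint arm with a two-finger parallel gripper is mounted at the origin on the work surface. World frame = base frame: x ahead of the robot, y to its left, z up, the work surface at z = 0. Lengths are in m, angles in rad, forces in N, time in s.
With the tool pointing down it reaches from about 0.375 to 0.9 m from the base axis. Payload 3.1 kg.
Tool frame: the origin (TCP) lies midway between the tips of the shut fingers; the grasp point (between the pads) lies pinch_z behind it (pinch_z is the distance from the TCP to the grasp point, in m); y points along the fingers, z is the direction in which the jaws open and shut, and the axes are right-handed (so a half turn about y gives the same grasp; the last joint's range is limited). The gripper opens to 87 mm and grips with 3 to 60 N. Pads are 19 mm wide; open, the fingers measure 117 mm over their backs; the gripper's body (75 mm by 190 mm) begins 51 mm behind the grasp point.
Start: joints at [-1.282, 0.527, 1.433, -0, 1.181, -0.178], TCP at [0.282, -0.558, 0.223] pointing down, gripper open.
Joint ranges: [-3.08, 3.08], [-0.75, 2.2], [0.22, 2.44], [-1.43, 4.57], [0, 2.65], [-2.85, 2.85]. Speed limits (rad/s): [2.79, 2.79, 3.14, 3.14, 3.14, 3.14].

## Interface

Orientations are given as a unit quaternion [x, y, z, w].
In Python, from rig import get_obs, camera, hand_in, pinch_z gives the robot as it stands. The module is installed in compiled form; this text tells all that it offers.
- The arm moves only by the tool arm_command, never from a script. Its argument "plan" is a list of rows, each a list of 2 entries, a list of its own where there are three numbers: the shift along the world's x, y, z in units of 25 mm (1.0 is 25 mm), then the turn about the world's z in units of 5 degrees (1.0 is 5 degrees). A call has 1 to 5 rows; each row is the pose to reach, as a shift and turn from the pose commanded when the call began; what a row does not reach only later rows make up. A row lasts 1/10 s, in which the tool goes at most 50 mm and 8.59 degrees, less where a joint would pass 70% of its speed; a pose out of reach is approached as far as the arm can. A call with a gripper value outside its range is refused whole. "fingers" is the opening, from -1 (shut) to 1 (fully open), set as the call begins (left out, the last holds). The fingers move at their own pace and stop on an object; "force" is the grip in N (left out, the last holds). Time passes only in rows, so rows that repeat a pose let the fingers close. It gives the time, the measured TCP pose, the force and the opening at its end, in the units of the state.
- get_obs(): the state, without advancing time (a new reading comes with each control period).
- camera(name): name is "scene" or "top" or "wrist"; returns a dict with "pixels" (480x640x3 uint8, red, green, blue), "camera_matrix" (3x3 intrinsics, pixels), "distortion" ([k1, k2, p1, p2, k3] as OpenCV has them; the pictures are not rectified), "R" (3x3) and "t" (3): a world point X has camera coordinates R X + t. Camera axes: x right, y down, z forward; pixel columns grow to the right and rows downward; lengths in m; the calibration is good to about 2 mm. A picture is of the moment at which its call begins. There is no depth.
- hand_in(): hands the job in, once; it reports no verdict.
The state is a dict: "time": time; "q": joint angles; "joint_velocities": joint speeds; "joint_torque": joint torques, N m; "position": TCP position; "tool_rot": TCP orientation; "ft_force": force on the tool from outside, world axes, zero at the start; "moment": the same for the moment, N m; "grip_width": finger opening in m.
Only numpy, scipy, OpenCV 4.12 (cv2) and the standard library are available. Lean on these libraries where they do the work, as an engineer would, in place of code of your own. Each camera call takes 0.05 s, during which the arm holds its last target.

## Task

Take the longer of the two markers from the sloping rest and stand it, cap up, in the steel cup on the spring-return slide while the slide is still home. Then pull the slide out by its knob until its pointer stands over the index block, and keep it there: finish while still holding the slide against its spring. Leave the short marker, tape roll, carton and bottle where they are.

Things in the scene. Friction and masses are not known exactly. Their poses are not given: they have to be found in the camera images.
- marker_long: grey marker with a black cap, a plain rod 18 mm in diameter and 160 mm long, about 40 g. Origin at the centre of its foot (the plain end); its z axis runs along it to the cap. At the start it lies in one of the two troughs of the rest, foot down, rising at 50 degrees above level along the rest's +x; the trough covers its underside and flanks over the lowest 95 mm, the upper 65 mm stand free.
- marker_short: like the long marker (18 mm in diameter, same origin and axes) but only 105 mm long; lies in the other trough. Stays there.
- rest: fixed plywood rest, base 150 x 160 x 10 mm, with two troughs 30 mm wide sloping up at 50 degrees towards its +x (roughly away from the robot), 90 mm apart along its y. Origin at the centre of the base's underside. The feet of the markers lie 45 mm to its -x, 30 mm up and 45 mm to either side; the upper trough ends are 20 mm to its +x and about 95 mm up.
- station: fixed aluminium slide base 400 x 100 x 14 mm, its long side along its x, with a grey end block (top 36 mm up) at its -x end, a grey spring housing 50 mm long (top 54 mm up) at its +x end and a low ledge along its +y side. Origin at the centre of the underside. The grey plastic slide (190 x 84 mm, top 40 mm up) runs along it and carries the steel cup towards +x and the black knob towards -x.
- slide (a joint): travel of the slide in m: 0 home (a spring holds it there), growing as it is pulled out along the station's -x, stop at 0.105. The spring pulls back with about 4 N at home and 70 N/m more (9 N at 0.07); it snaps home when let go.
- cup_floor (a point): centre of the inner floor of the open steel cup on the slide. The cup is 42 mm wide inside, 48 mm outside, 71 mm deep from this point up to the rim. Axes as the station's.
- knob (a point): middle of the grip of the slide's upright round black knob, 24 mm in diameter and 40 mm high; this point is 78 mm above the bench, the knob's top 20 mm higher. 130 mm to the station's -x of the cup's centre.
- pointer (a point): outer end of the slide's small dark pointer, which sticks out of its +y side above the ledge, 34 mm above the bench. It is 70 mm to the station's +x of the knob.
- index: fixed dark steel index block with a white line across the middle of its top, 14 mm wide along the station's x, 20 mm deep, 12 mm high, on the ledge. Origin at the centre of its underside, axes as the station's. The pointer is over it when it has the same place along the station's x as this origin, within half the block's width; the pointer gets there at a slide travel of 55 to 85 mm.
- tape: bystander: cardboard-brown tape roll lying flat, 100 mm across, 48 mm high. Origin at the centre of its underside.
- carton: bystander: closed cardboard carton 120 x 90 x 70 mm. Origin at the centre of its underside.
- bottle: bystander: white plastic bottle, 56 mm across, 130 mm high. Origin at the centre of its underside.
Mind the look-alikes: they are no part of the job. Leave any red, turquoise or yellow look-alike of the marker_long alone.

How it is judged:
By the outcome, as a careful person would: the job done as asked, in the order asked, and still so for the second after the job is handed in, while the arm keeps its last pose, push and grip.
It also fails if it takes over 45 s, if anything falls off the work surface, if the arm or the gripper's body presses on something with over 40 N, if the wrist force passes 120 N, or if a joint passes its speed limit or range.

## Working session

There is one attempt and no reset: what is moved stays moved. The work goes in short steps, Python scripts to look and compute and a tool call to move; the robot and the scene stay as the last step left them, time stands still between calls to the robot, and variables do not carry over. Pictures are saved under pics/ and viewed, and the job is handed in when it is done.

Besides the shell and the picture viewer there is one more tool, called after "Call:" by a JSON object that holds its "name" and its "arguments". arm_command: Moves the arm, as the interface text tells. Its arguments: {"type":"object","properties":{"plan":{"type":"array"},"fingers":{"type":"number"},"force":{"type":"number"}},"required":["plan"]}

```bash
mkdir -p pics
cat > h.py <<'E'
import numpy as np,cv2
from rig import get_obs,camera,pinch_z
def snap(n,f):
    c=camera(n); cv2.imwrite('pics/'+f+'.png',c['pixels'][:,:,::-1]); 
    import pickle; pickle.dump(c,open('pics/'+f+'.pkl','wb')); return c
def load(f):
    import pickle; return pickle.load(open('pics/'+f+'.pkl','rb'))
def ray(c,uv):
    K=np.array(c['camera_matrix']);d=np.array(c['distortion'])
    p=cv2.undistortPoints(np.array([[uv]],float),K,d)[0,0]
    R=np.array(c['R']);t=np.array(c['t'])
    v=R.T@np.array([p[0],p[1],1]); return -R.T@t, v/np.linalg.norm(v)
def onz(c,uv,z):
    o,v=ray(c,uv); return o+v*(z-o[2])/v[2]
def tri(l):
    A=np.zeros((3,3));b=np.zeros(3);
    L=[ray(c,uv) for c,uv in l]
    for o,v in L:
        P=np.eye(3)-np.outer(v,v);A+=P;b+=P@o
    X=np.linalg.solve(A,b); return X,[np.linalg.norm((np.eye(3)-np.outer(v,v))@(X-o)) for o,v in L]
def proj(c,X):
    R=np.array(c['R']);r,_=cv2.Rodrigues(R)
    return cv2.projectPoints(np.array(X,float).reshape(-1,3),r,np.array(c['t'],float),np.array(c['camera_matrix']),np.array(c['distortion']))[0].reshape(-1,2)
E
python3 - <<'E'
from h import *
print(pinch_z if not callable(pinch_z) else pinch_z())
for n in ['scene','top','wrist']:
    c=snap(n,n+'0'); print(n,-np.array(c['R']).T@c['t'])
o=get_obs(); print({k:np.round(v,3) for k,v in o.items()})
E
```

```text
0.0187
scene [1.24791365 0.4370069  0.82240785]
top [0.49717471 0.00394621 1.32952303]
wrist [ 0.34948241 -0.52268089  0.38299664]
{'time': np.float64(0.15), 'q': array([-1.281,  0.528,  1.434, -0.   ,  1.181, -0.179]), 'joint_velocities': array([ 0.001, -0.003, -0.004,  0.   ,  0.   , -0.001]), 'joint_torque': array([ 1.0000e-03, -4.4043e+01, -1.7684e+01,  6.3000e-02,  5.5000e-02,
       -0.0000e+00]), 'position': array([ 0.282, -0.557,  0.222]), 'tool_rot': array([-0.164,  0.688, -0.687,  0.164]), 'ft_force': array([ 0.439,  0.267, -0.548]), 'moment': array([ 0.017,  0.012, -0.045]), 'grip_width': np.float64(0.087)}
```

View pics/scene0.png

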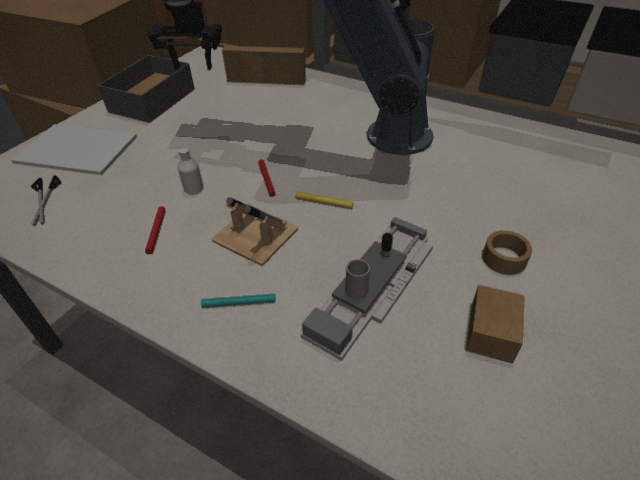

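View pics/top0.png

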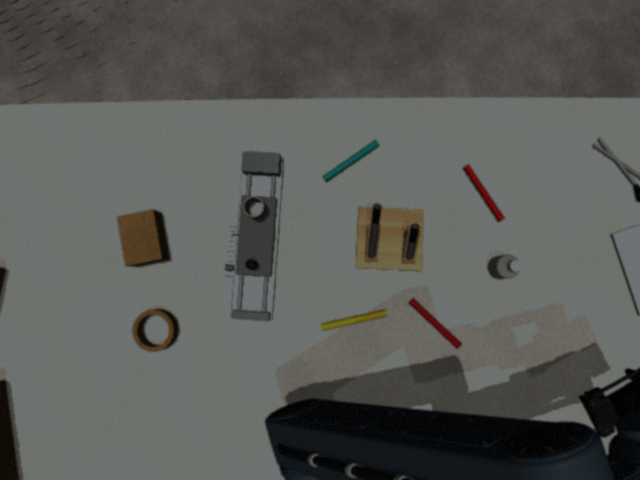

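View pics/wrist0.png

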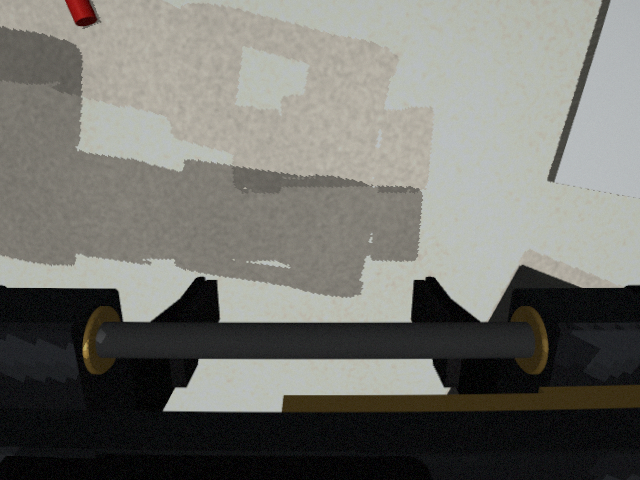

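Run:
```python
import cv2
t=cv2.imread('pics/top0.png');s=cv2.imread('pics/scene0.png')
a=cv2.resize(t[190:285,340:440],None,fx=5,fy=5,interpolation=2)
b=cv2.resize(s[180:275,200:310],None,fx=5,fy=5,interpolation=2)
cv2.imwrite('pics/a.png',cv2.convertScaleAbs(a,alpha=1.8));cv2.imwrite('pics/b.png',cv2.convertScaleAbs(b,alpha=1.8))
a=cv2.resize(t[140:330,210:300],None,fx=3,fy=3,interpolation=2)
b=cv2.resize(s[210:360,295:440],None,fx=4,fy=4,interpolation=2)
cv2.imwrite('pics/c.png',cv2.convertScaleAbs(a,alpha=1.8));cv2.imwrite('pics/d.png',cv2.convertScaleAbs(b,alpha=1.8))
```

```text
(no output)
```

View pics/a.png

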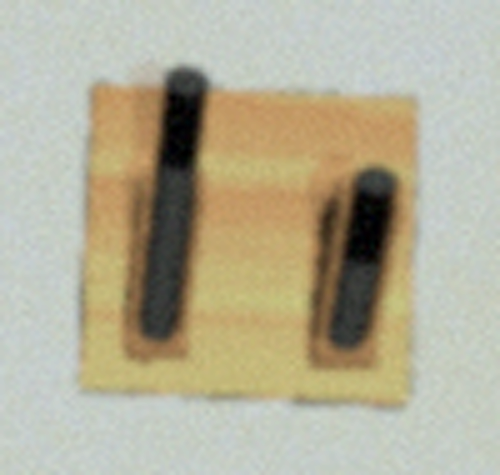

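View pics/b.png

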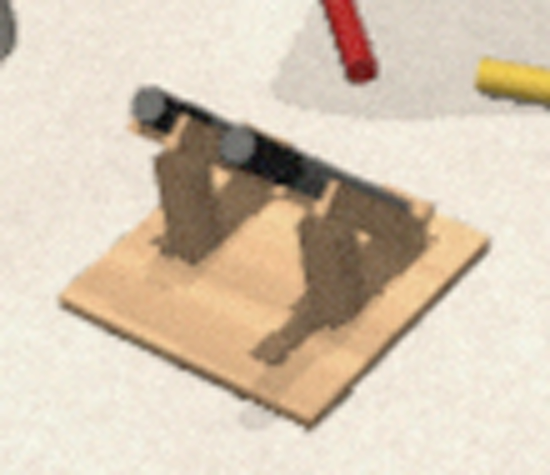

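View pics/c.png

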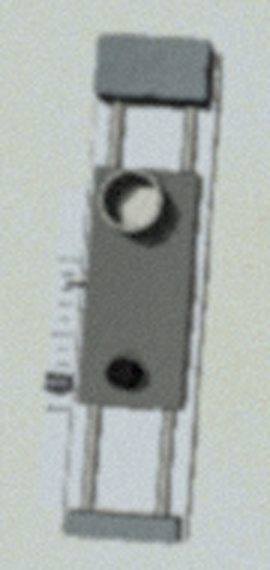

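View pics/d.png

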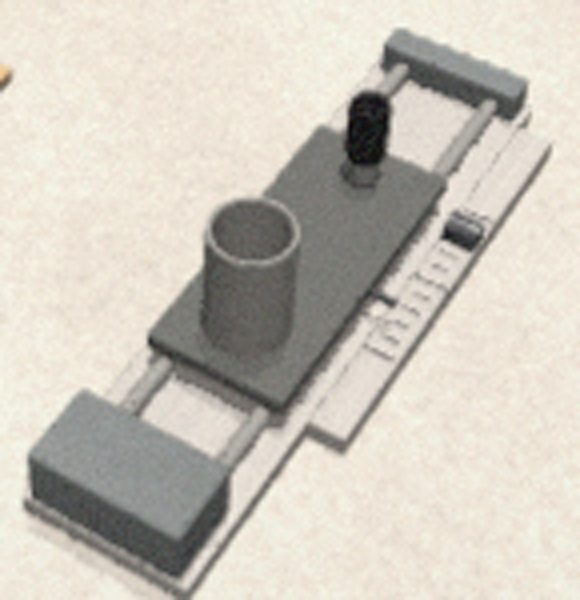

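```bash
cat > m.py <<'E'
from h import *
T=load('top0');S=load('scene0')
np.set_printoptions(precision=4,suppress=True)
t=lambda p,x0,y0,f:(x0+(p[0]+.5)/f-.5,y0+(p[1]+.5)/f-.5)
a=lambda *p:t(p,340,190,5); b=lambda *p:t(p,200,180,5); c=lambda *p:t(p,210,140,3); d=lambda *p:t(p,295,210,4)
print('cap',tri([(T,a(187,79)),(S,b(238,147))]))
print('cap short',tri([(T,a(376,181)),(S,b(150,106))]))
co=[onz(T,a(*p),.01) for p in [(93,86),(415,96),(412,403),(82,392)]]
print('rest T',np.array(co),np.mean(co,0))
co2=[onz(S,b(*p),.01) for p in [(313,420),(62,300),(490,240)]]
print('rest S +x+y,+x-y,-x+y',np.array(co2),(co2[1]+co2[2])/2)
print('cup rim',[onz(T,c(133,203),z) for z in (.11,.115,.12)],[onz(S,d(251,232),z) for z in (.11,.115,.12)],tri([(T,c(133,203)),(S,d(251,232))]))
print('knob top',onz(T,c(125,372),.098),onz(S,d(370,100),.098), tri([(T,c(125,373)),(S,d(370,100))]))
print('housing top',np.array([onz(T,c(*p),.054) for p in [(100,36),(210,39),(208,104),(95,97)]]))
print('endblock top',np.array([onz(T,c(*p),.036) for p in [(68,510),(181,515),(179,542),(64,532)]]))
print('pointer',onz(T,c(67,284),.034),onz(S,d(392,302),.034))
print('index top',onz(T,c(58,382),.026),onz(S,d(465,226),.026))
print('slide top',np.array([onz(T,c(*p),.04) for p in [(95,168),(202,170),(182,409),(78,404)]]))
E
python3 m.py
```

```text
cap (array([ 0.6592, -0.0982,  0.1505]), [np.float64(0.0006042585887395112), np.float64(0.0006042585887392832)])
cap short (array([ 0.6182, -0.1863,  0.1084]), [np.float64(0.0006095473686804125), np.float64(0.0006095473686803796)])
rest T [[ 0.6758 -0.065   0.01  ]
 [ 0.6698 -0.222   0.01  ]
 [ 0.5203 -0.2178  0.01  ]
 [ 0.5267 -0.0582  0.01  ]] [ 0.5982 -0.1408  0.01  ]
rest S +x+y,+x-y,-x+y [[ 0.6783 -0.0621  0.01  ]
 [ 0.6718 -0.2178  0.01  ]
 [ 0.5332 -0.0537  0.01  ]] [ 0.6025 -0.1357  0.01  ]
cup rim [array([0.6629, 0.1756, 0.11  ]), array([0.6622, 0.1749, 0.115 ]), array([0.6615, 0.1742, 0.12  ])] [array([0.6643, 0.1762, 0.11  ]), array([0.6684, 0.178 , 0.115 ]), array([0.6725, 0.1798, 0.12  ])] (array([0.6631, 0.1757, 0.1086]), [np.float64(7.499616100029956e-05), np.float64(7.499616100036092e-05)])
knob top [0.5359 0.1829 0.098 ] [0.5352 0.1859 0.098 ] (array([0.5346, 0.1843, 0.0967]), [np.float64(0.0013427538813860715), np.float64(0.0013427538813861085)])
housing top [[0.8047 0.2105 0.054 ]
 [0.8013 0.1227 0.054 ]
 [0.749  0.1243 0.054 ]
 [0.7555 0.2141 0.054 ]]
endblock top [[0.429  0.237  0.036 ]
 [0.4248 0.1474 0.036 ]
 [0.4036 0.149  0.036 ]
 [0.4117 0.2401 0.036 ]]
pointer [0.6085 0.239  0.034 ] [0.6108 0.2377 0.034 ]
index top [0.5305 0.2473 0.026 ] [0.5331 0.2497 0.026 ]
slide top [[0.7009 0.2161 0.04  ]
 [0.6985 0.1303 0.04  ]
 [0.5083 0.1461 0.04  ]
 [0.5127 0.2286 0.04  ]]
```

```bash
cat > st.py <<'E'
from h import *
from scipy.spatial.transform import Rotation as Ro
o=get_obs();M=Ro.from_quat(o['tool_rot']).as_matrix()
z=M[:,2];print('t',o['time'],'pos',np.round(o['position'],4),'q',np.round(o['q'],3),'y',np.round(M[:,1],3),'jaw yaw deg',np.degrees(np.arctan2(z[1],z[0])).round(2),'F',np.round(o['ft_force'],2),'w',round(float(o['grip_width']),4))
E
python3 st.py
```

```text
t 0.15 pos [ 0.2817 -0.5573  0.2218] q [-1.281  0.528  1.434 -0.     1.181 -0.179] y [-0.001  0.002 -1.   ] jaw yaw deg -63.19 F [ 0.44  0.27 -0.55] w 0.087
```

Call:
{"name": "arm_command", "arguments": {"plan": [[[0.7,0.9,0.1],1.5],[[1.4,1.8,0.2],3],[[2.1,2.7,0.3],4.5],[[2.8,3.6,0.3],6],[[3.6,4.6,0.3],7.5]], "fingers": 1, "force": 10}}

```text
time: 0.65
position: [0.3722, -0.442, 0.2299]
tool_rot: [-0.378, 0.598, -0.598, 0.378]
ft_force: [0.3, -0.2, 0.7]
grip_width: 0.0866
```

Call:
{"name": "arm_command", "arguments": {"plan": [[[0.7,0.9,0.1],1.5],[[1.4,1.8,0.2],3],[[2.1,2.7,0.3],4.5],[[2.8,3.6,0.3],6],[[3.6,4.6,0.3],7.5]]}}

```text
time: 1.15
position: [0.4622, -0.3269, 0.2374]
tool_rot: [0.55, -0.445, 0.444, -0.55]
ft_force: [-0.3, 0.1, -1.1]
grip_width: 0.0871
```

Call:
{"name": "arm_command", "arguments": {"plan": [[[0.7,0.9,0.1],1.5],[[1.4,1.8,0.2],3],[[2.1,2.7,0.3],4.5],[[2.8,3.6,0.3],6],[[3.6,4.6,0.3],7.5]]}}

```text
time: 1.65
position: [0.5522, -0.2119, 0.2449]
tool_rot: [0.664, -0.244, 0.244, -0.664]
ft_force: [-0.4, 0.0, -0.4]
grip_width: 0.087
```

Call:
{"name": "arm_command", "arguments": {"plan": [[[0.7,0.9,0.1],1.5],[[1.4,1.8,0.2],3],[[2.1,2.7,0.3],4.5],[[2.8,3.6,0.3],6],[[3.6,4.6,0.3],7.5]]}}

```text
time: 2.15
position: [0.6421, -0.097, 0.2523]
tool_rot: [-0.707, 0.018, -0.018, 0.707]
ft_force: [0.5, 0.1, 0.3]
grip_width: 0.0872
```

```bash
python3 st.py; python3 -c "
from h import *
c=snap('wrist','w1');print(-c['R'].T@c['t'])
snap('scene','s1')"
```

```text
t 2.15 pos [ 0.6421 -0.097   0.2523] q [-0.322  0.532  1.333 -0.     1.277 -1.842] y [-0.001  0.    -1.   ] jaw yaw deg 87.09 F [0.54 0.11 0.28] w 0.0872
[ 0.56733919 -0.09232656  0.41363166]
```

View pics/w1.png

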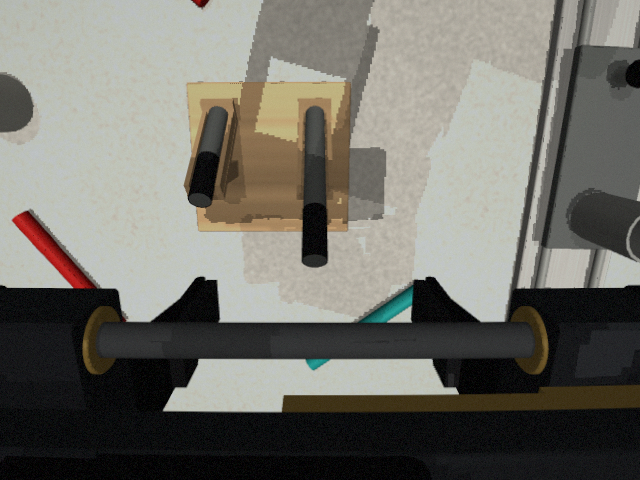

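View pics/s1.png

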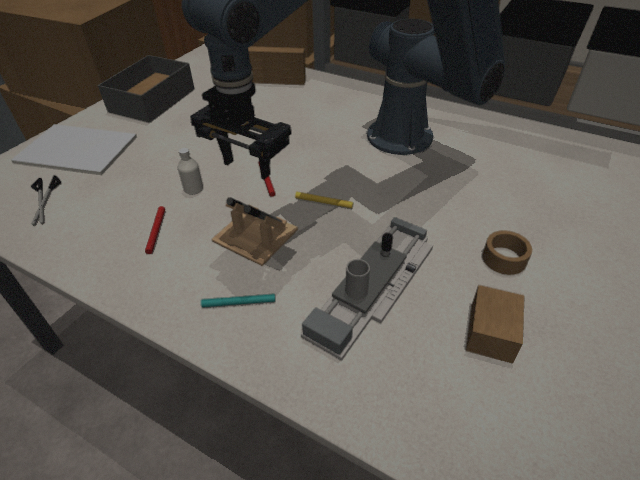

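```bash
python3 -c "
from h import *
w=load('w1');S=load('scene0');s=load('s1');T=load('top0')
print(proj(s,get_obs()['position']))
print(tri([(w,(314.5,260)),(S,(247.2,209)),(T,(377,205.4))]),tri([(w,(314.5,260)),(S,(247.2,209))]))
print('foot',onz(w,(314,113),.037), 'mid', onz(w,(314.5,206),.107))
print(proj(w,get_obs()['position']))
"
```

```text
[[246.53374985 167.97819818]]
(array([ 0.65914526, -0.09795581,  0.15050416]), [np.float64(0.00046232905531451337), np.float64(0.00037901731899726425), np.float64(0.0008352899498178887)]) (array([ 0.65896841, -0.09756187,  0.1505194 ]), [np.float64(3.8424469390087186e-05), np.float64(3.8424469390226866e-05)])
foot [ 0.55671052 -0.09290228  0.037     ] mid [ 0.6290359 -0.0960601  0.107    ]
[[319.04407785 302.19425211]]
```

Call:
{"name": "arm_command", "arguments": {"plan": [[[0.1,0,-1.2],0],[[0.2,0,-2.4],0],[[0.2,0,-3.6],0],[[0.2,0,-4.8],0],[[0.2,0,-5.4],0]]}}

```text
time: 2.75
position: [0.6444, -0.0979, 0.1144]
tool_rot: [-0.706, 0.022, -0.018, 0.707]
ft_force: [-0.7, -0.4, 0.1]
grip_width: 0.0868
```

Call:
{"name": "arm_command", "arguments": {"plan": [[[0,0,0],0],[[0,0,0],0],[[0,0,0],0],[[0,0,0],0],[[0,0,0],0]], "fingers": -1, "force": 15}}

```text
time: 3.25
position: [0.6475, -0.098, 0.1189]
tool_rot: [0.707, -0.019, 0.021, -0.707]
ft_force: [-1.2, -0.5, -0.4]
grip_width: 0.055
```

```bash
python3 st.py; python3 -c "
from h import *
snap('wrist','w2')"
```

```text
t 3.25 pos [ 0.6475 -0.098   0.1189] q [-0.321  0.687  1.442 -0.     1.01  -1.836] y [ 0.002 -0.001 -1.   ] jaw yaw deg 86.8 F [-1.25 -0.48 -0.44] w 0.055
```

View pics/w2.png

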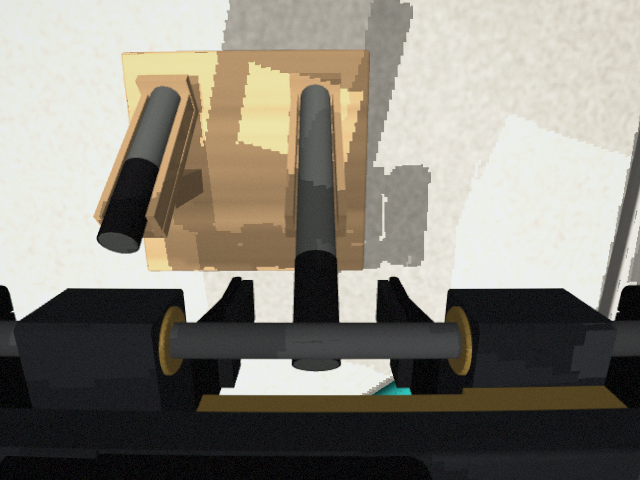

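Jaws are still closing evenly around the long marker (column 316). I'll let them finish.

Call:
{"name": "arm_command", "arguments": {"plan": [[[0,0,0],0],[[0,0,0],0],[[0,0,0],0],[[0,0,0],0],[[0,0,0],0]]}}

```text
time: 3.8
position: [0.6468, -0.0978, 0.1175]
tool_rot: [-0.707, 0.02, -0.02, 0.707]
ft_force: [-0.5, -0.1, 0.4]
grip_width: 0.0172
```

Call:
{"name": "arm_command", "arguments": {"plan": [[[0,0,0],0],[[0,0,0],0],[[0,0,0],0],[[0,0,0],0]]}}

```text
time: 4.2
position: [0.6468, -0.0978, 0.1175]
tool_rot: [-0.707, 0.02, -0.02, 0.707]
ft_force: [-0.5, 0.1, 0.8]
grip_width: 0.0177
```

```bash
python3 st.py
```

```text
t 4.2 pos [ 0.6468 -0.0978  0.1175] q [-0.321  0.689  1.443 -0.     1.01  -1.836] y [-0.  0. -1.] jaw yaw deg 86.8 F [-0.54  0.11  0.76] w 0.0177
```

Call:
{"name": "arm_command", "arguments": {"plan": [[[0.1,0,0.5],0],[[0.2,0,1.5],0],[[0.2,0,2.8],0],[[0.2,0,4.2],0],[[0.2,0,5.4],0]]}}

```text
time: 4.7
position: [0.6524, -0.0979, 0.2555]
tool_rot: [0.707, -0.019, 0.021, -0.707]
ft_force: [0.5, -0.1, 0.1]
grip_width: 0.0175
```

```bash
python3 st.py; python3 -c "
from h import *
snap('wrist','w3');snap('scene','s3')"
```

```text
t 4.7 pos [ 0.6524 -0.0979  0.2555] q [-0.318  0.543  1.304  0.     1.292 -1.833] y [ 0.002 -0.001 -1.   ] jaw yaw deg 86.8 F [ 0.5  -0.1   0.09] w 0.0175
```

View pics/w3.png

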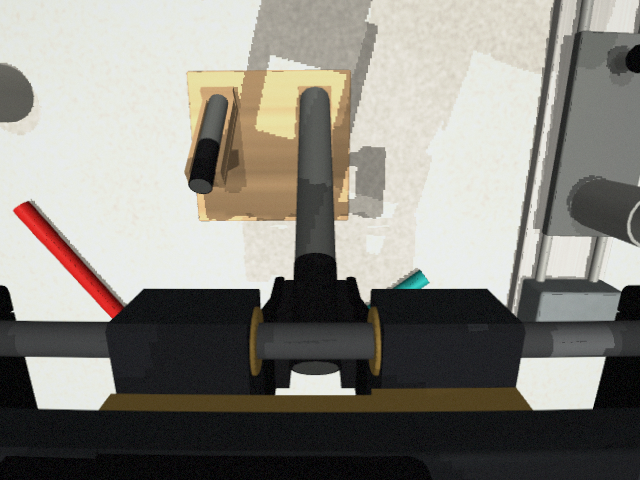

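View pics/s3.png

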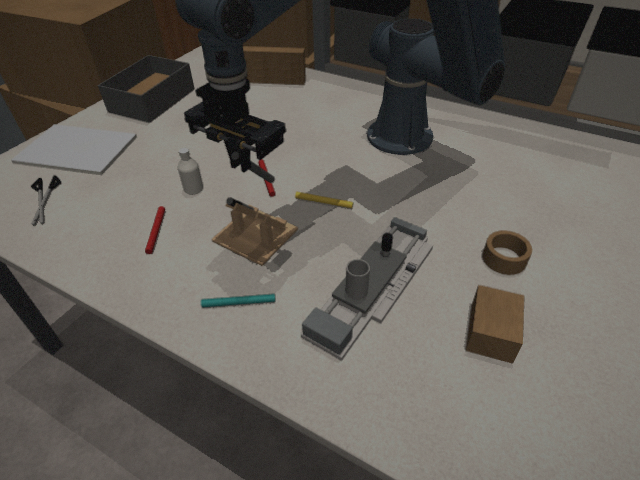

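Call:
{"name": "arm_command", "arguments": {"plan": [[[0.4,1,0.1],0],[[0.8,2.2,0.1],0],[[1.2,3.4,0.1],0],[[1.6,4.6,0.1],0],[[2,5.8,0.1],0]]}}

```text
time: 5.3
position: [0.7017, 0.0484, 0.2543]
tool_rot: [-0.707, 0.02, -0.019, 0.707]
ft_force: [-0.3, -0.6, -0.8]
grip_width: 0.0173
```

Call:
{"name": "arm_command", "arguments": {"plan": [[[0.5,1.2,0],0],[[0.9,2.4,0],0],[[1.3,3.5,0],0],[[1.5,4.5,0],0],[[1.7,5,0],0]]}}

```text
time: 5.8
position: [0.7438, 0.1748, 0.254]
tool_rot: [-0.707, 0.02, -0.018, 0.707]
ft_force: [0.6, -0.4, -0.0]
grip_width: 0.0174
```

Call:
{"name": "arm_command", "arguments": {"plan": [[[0,0,0],0],[[0,0,0],0]]}}

```text
time: 6.0
position: [0.744, 0.1713, 0.2545]
tool_rot: [0.707, -0.02, 0.019, -0.706]
ft_force: [0.7, -0.8, -0.5]
grip_width: 0.0172
```

```bash
python3 st.py; python3 -c "
from h import *
c=snap('wrist','w4');s=snap('scene','s4')
im=s['pixels'][120:300,280:460,::-1];cv2.imwrite('pics/s4c.png',cv2.convertScaleAbs(cv2.resize(im,None,fx=3,fy=3,interpolation=2),alpha=1.6))"
```

```text
t 6.0 pos [0.744  0.1713 0.2545] q [ 8.100e-02  7.060e-01  9.900e-01 -1.000e-03  1.448e+00 -1.434e+00] y [-0.001 -0.001 -1.   ] jaw yaw deg 86.8 F [ 0.73 -0.79 -0.46] w 0.0172
```

View pics/w4.png

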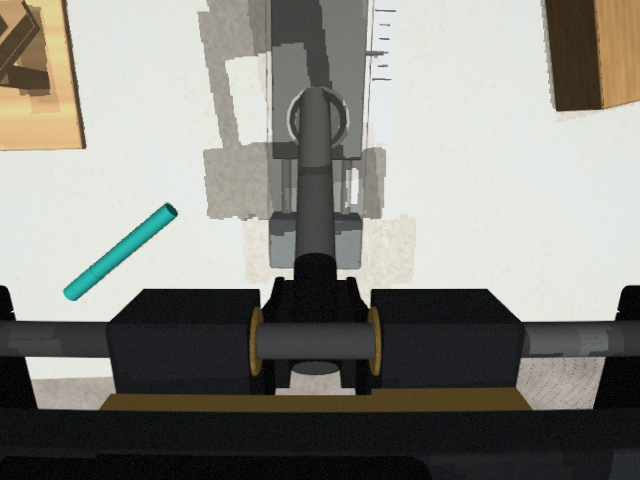

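View pics/s4c.png

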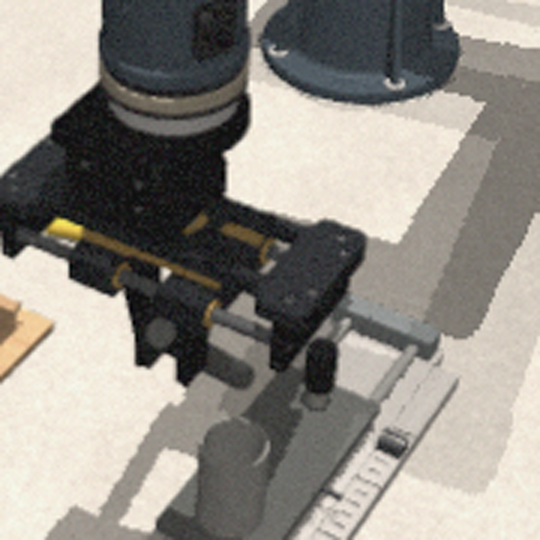

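```bash
python3 -c "
from h import *
w=load('w4');S=load('scene0');T=load('top0')
im=w['pixels'][60:180,260:380,::-1];cv2.imwrite('pics/w4c.png',cv2.resize(im,None,fx=5,fy=5,interpolation=2))
for z in (.111,.115): print(onz(w,(317.5,117),z),onz(w,(287.5,117),z),onz(w,(348,117),z))
p=get_obs()['position'];g=p+[0,0,.0187]
f=g+[-.0899,.0041,-.1072];print('foot exp',f,proj(w,f),proj(S,f))
print('foot up edge',onz(w,(314,87),f[2]+.0058))
"
```

```text
[0.66366832 0.17817759 0.111     ] [0.66239475 0.15596666 0.111     ] [0.66492552 0.20075717 0.111     ]
[0.6637432  0.17815579 0.115     ] [0.66248634 0.15623626 0.115     ] [0.66498391 0.20043912 0.115     ]
foot exp [0.65427991 0.17458568 0.16643232] [[311.07244062  99.3184909 ]] [[359.95302984 244.80003611]]
foot up edge [0.64790059 0.17673446 0.17223232]
```

View pics/w4c.png

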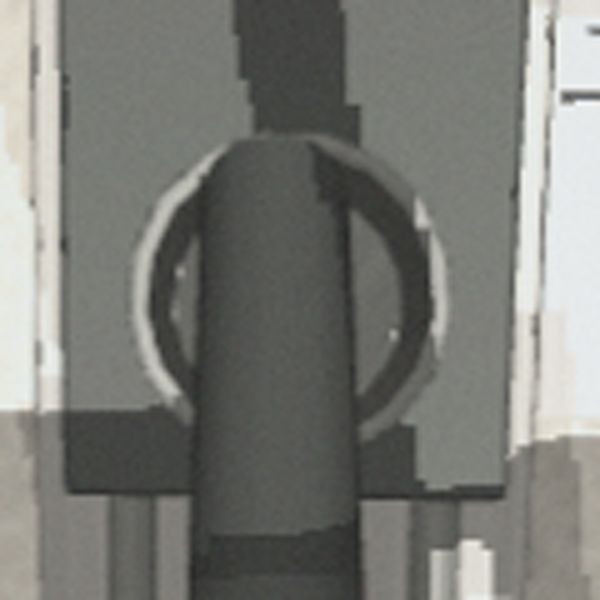

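Call:
{"name": "arm_command", "arguments": {"plan": [[[0,0.05,-0.8],0],[[0,0.05,-1.6],0],[[0,0.05,-2.2],0],[[0,0.05,-2.5],0],[[0,0.05,-2.7],0]]}}

```text
time: 6.6
position: [0.7442, 0.1727, 0.1868]
tool_rot: [0.707, -0.02, 0.02, -0.707]
ft_force: [-0.6, 0.2, -0.0]
grip_width: 0.0173
```

Call:
{"name": "arm_command", "arguments": {"plan": [[[0,0,0],0],[[0,0,0],0]], "force": 6}}

```text
time: 6.8
position: [0.7449, 0.1734, 0.1885]
tool_rot: [-0.707, 0.019, -0.02, 0.707]
ft_force: [-0.1, 0.1, -0.5]
grip_width: 0.0178
```

```bash
python3 st.py; python3 -c "
from h import *
w=snap('wrist','w5')
im=w['pixels'][20:220,200:440,::-1];cv2.imwrite('pics/w5c.png',cv2.resize(im,None,fx=3,fy=3,interpolation=2))"
```

```text
t 6.8 pos [0.7449 0.1734 0.1885] q [ 0.083  0.759  1.06  -0.     1.321 -1.432] y [ 0.002  0.    -1.   ] jaw yaw deg 86.8 F [-0.11  0.11 -0.5 ] w 0.0178
```

View pics/w5c.png

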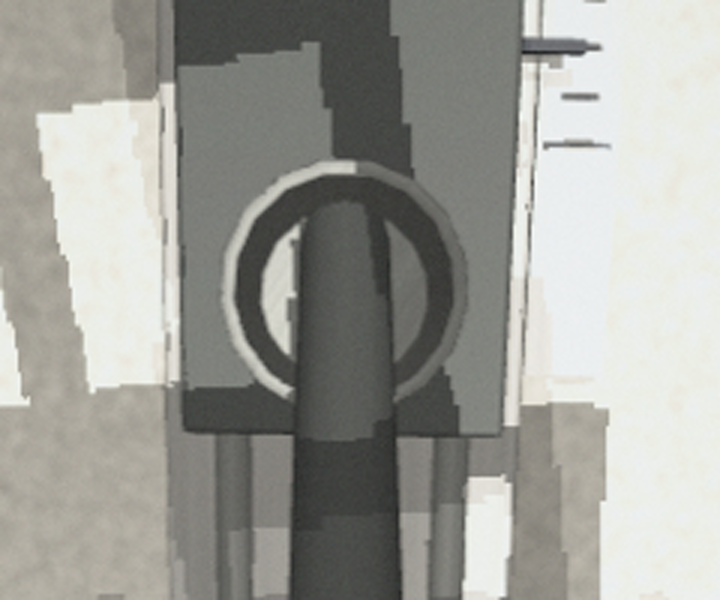

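Call:
{"name": "arm_command", "arguments": {"plan": [[[-0.3,0,0.2],0],[[-0.6,0,0.4],0],[[-0.9,0,0.55],0],[[-1.3,0,0.75],0],[[-1.8,0,0.95],0]]}}

```text
time: 7.35
position: [0.6989, 0.1735, 0.2123]
tool_rot: [-0.707, 0.019, -0.02, 0.707]
ft_force: [0.4, 0.5, 0.7]
grip_width: 0.0173
```

```bash
python3 st.py; python3 -c "
from h import *
w=snap('wrist','w6');s=snap('scene','s6')
im=w['pixels'][20:320,200:440,::-1];im2=s['pixels'][120:320,280:440,::-1]
im2=cv2.convertScaleAbs(im2,alpha=1.6)
cv2.imwrite('pics/w6c.png',np.hstack([cv2.resize(im,(440,550)),cv2.resize(im2,(358,550)) if 0 else cv2.resize(im2,(350,438)).copy()[:,:] if 0 else cv2.copyMakeBorder(cv2.resize(im2,(350,438)),0,112,0,0,0)]))"
```

```text
t 7.35 pos [0.6989 0.1735 0.2123] q [ 0.089  0.671  1.177  0.     1.292 -1.426] y [ 0.001  0.    -1.   ] jaw yaw deg 86.8 F [0.4  0.49 0.73] w 0.0173
```

View pics/w6c.png

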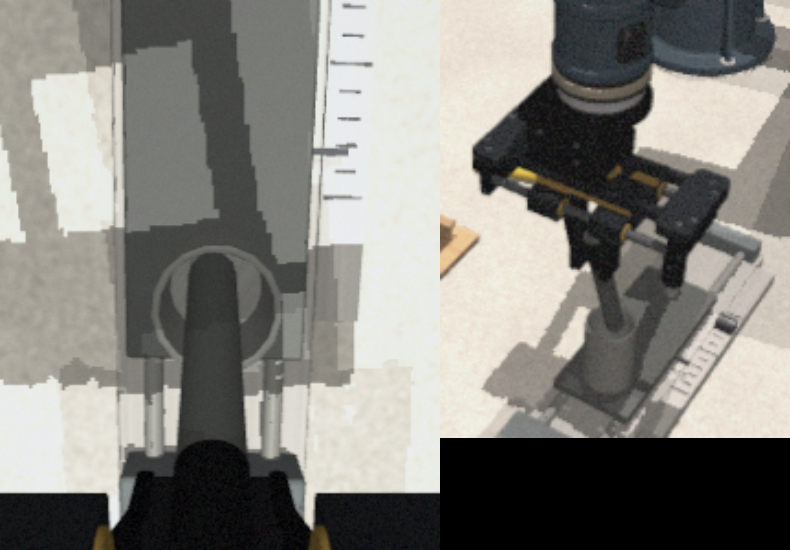

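Call:
{"name": "arm_command", "arguments": {"plan": [[[-0.4,0,0.1],0],[[-0.8,0,0.15],0],[[-1.1,0,0.2],0],[[-1.4,0,0.2],0],[[-1.65,0,0.2],0]]}}

```text
time: 7.95
position: [0.6574, 0.1737, 0.2163]
tool_rot: [-0.707, 0.02, -0.02, 0.707]
ft_force: [-0.0, 1.1, 0.2]
grip_width: 0.0175
```

```bash
python3 st.py
cat > v.py <<'E'
import sys
from h import *
n=sys.argv[1]
w=snap('wrist','w'+n);s=snap('scene','s'+n)
im=w['pixels'][20:320,200:440,::-1];im2=s['pixels'][120:320,280:440,::-1]
im2=cv2.convertScaleAbs(im2,alpha=1.6)
cv2.imwrite('pics/w%sc.png'%n,np.hstack([cv2.resize(im,(400,500)),cv2.resize(im2,(400,500))]))
E
python3 v.py 7
```

```text
t 7.95 pos [0.6574 0.1737 0.2163] q [ 0.094  0.61   1.289  0.     1.242 -1.421] y [-0.  0. -1.] jaw yaw deg 86.8 F [-0.01  1.08  0.16] w 0.0175
```

View pics/w7c.png

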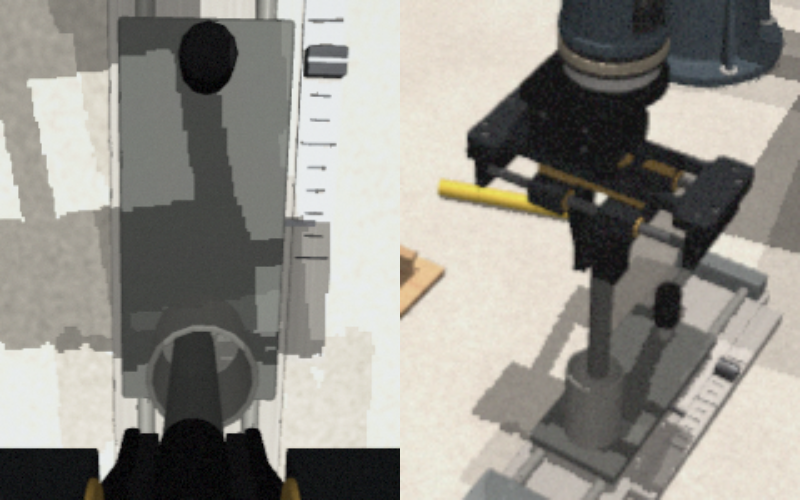

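Call:
{"name": "arm_command", "arguments": {"plan": [[[0.1,0.1,-0.3],0],[[0.15,0.1,-0.8],0],[[0.15,0.1,-1.3],0],[[0.15,0.1,-1.6],0],[[0.15,0.1,-1.8],0]]}}

```text
time: 8.55
position: [0.661, 0.1757, 0.1692]
tool_rot: [0.707, -0.021, 0.019, -0.707]
ft_force: [0.1, -0.7, -1.2]
grip_width: 0.0175
```

```bash
python3 st.py; python3 v.py 8
```

```text
t 8.55 pos [0.661  0.1757 0.1692] q [ 0.097  0.666  1.319 -0.     1.16  -1.418] y [-0.003 -0.    -1.   ] jaw yaw deg 86.8 F [ 0.06 -0.73 -1.21] w 0.0175
```

View pics/w8c.png

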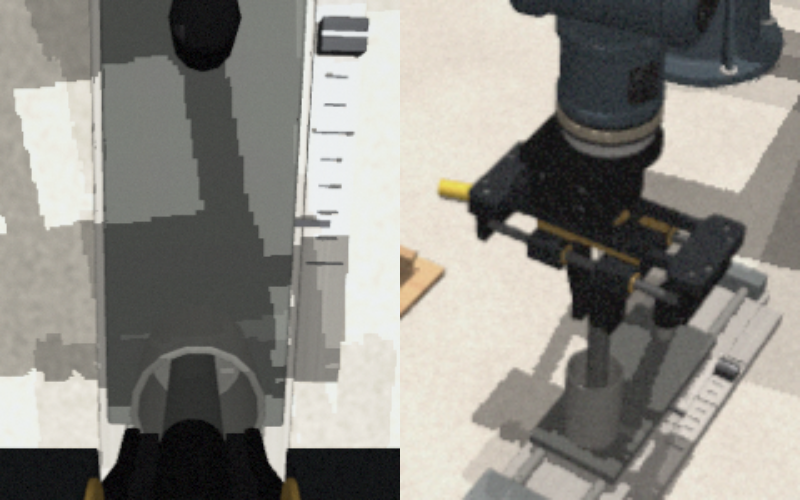

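Call:
{"name": "arm_command", "arguments": {"plan": [[[0,0,-0.1],0],[[0,0,-0.2],0],[[0,0,-0.2],0]], "force": 4}}

```text
time: 8.95
position: [0.6618, 0.1759, 0.1663]
tool_rot: [0.707, -0.02, 0.02, -0.707]
ft_force: [0.5, -1.1, 0.3]
grip_width: 0.0178
```

Call:
{"name": "arm_command", "arguments": {"plan": [[[0,0,0],0],[[0,0,0],0],[[0,0,0],0]], "fingers": -0.2}}

```text
time: 9.25
position: [0.662, 0.176, 0.1666]
tool_rot: [-0.707, 0.02, -0.02, 0.707]
ft_force: [-0.3, -0.7, 0.7]
grip_width: 0.0316
```

```bash
python3 st.py; python3 v.py 9
```

```text
t 9.25 pos [0.662  0.176  0.1666] q [ 0.097  0.668  1.322  0.     1.151 -1.418] y [ 0.001  0.    -1.   ] jaw yaw deg 86.8 F [-0.33 -0.71  0.69] w 0.0316
```

View pics/w9c.png

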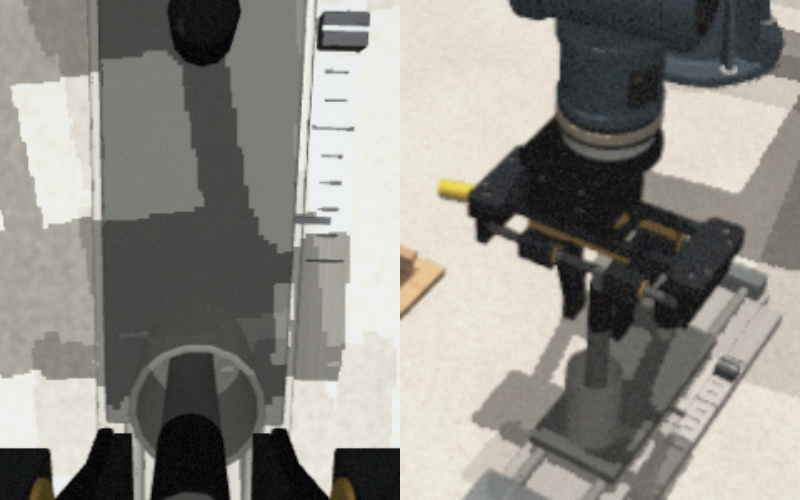

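Call:
{"name": "arm_command", "arguments": {"plan": [[[0,0,0],0],[[0,0,0],0],[[0,0,0.4],0],[[0,0,1.2],0],[[0,0,2.2],0]], "fingers": 1}}

```text
time: 9.85
position: [0.6612, 0.1758, 0.2214]
tool_rot: [0.707, -0.021, 0.019, -0.707]
ft_force: [0.8, 0.2, 0.4]
grip_width: 0.0667
```

Call:
{"name": "arm_command", "arguments": {"plan": [[[0,0,1],0],[[0,0,1.7],0],[[-0.8,0,1.7],0],[[-1.8,0.1,1.7],0],[[-2.8,0.2,1.7],0]]}}

```text
time: 10.35
position: [0.5914, 0.1809, 0.2648]
tool_rot: [-0.707, 0.019, -0.02, 0.707]
ft_force: [0.2, 0.6, 0.5]
grip_width: 0.0866
```

Call:
{"name": "arm_command", "arguments": {"plan": [[[-1,0.1,0],0],[[-1.8,0.1,0],-0.1],[[-2.3,0.1,0],-0.2],[[-2.3,0.1,0],-0.2]]}}

```text
time: 10.75
position: [0.5331, 0.1836, 0.2646]
tool_rot: [-0.707, 0.026, -0.026, 0.707]
ft_force: [-0.4, -0.2, 0.3]
grip_width: 0.0871
```

```bash
python3 st.py; python3 v.py 10
```

```text
t 10.75 pos [0.5331 0.1836 0.2646] q [ 0.134  0.397  1.538  0.     1.206 -1.365] y [ 0.  0. -1.] jaw yaw deg 85.83 F [-0.37 -0.23  0.28] w 0.0871
```

View pics/w10.png

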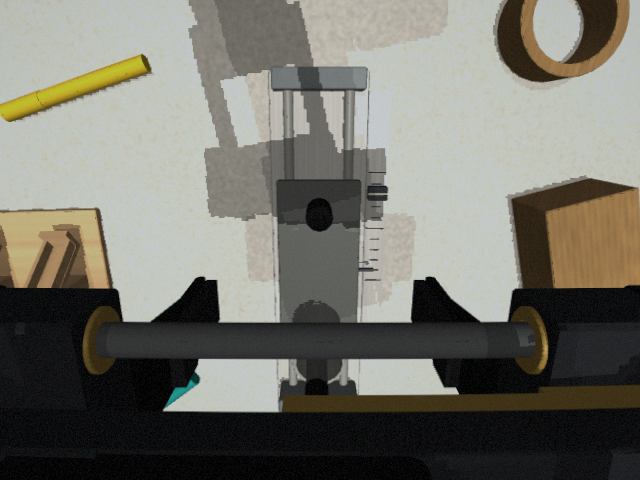

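View pics/w10c.png

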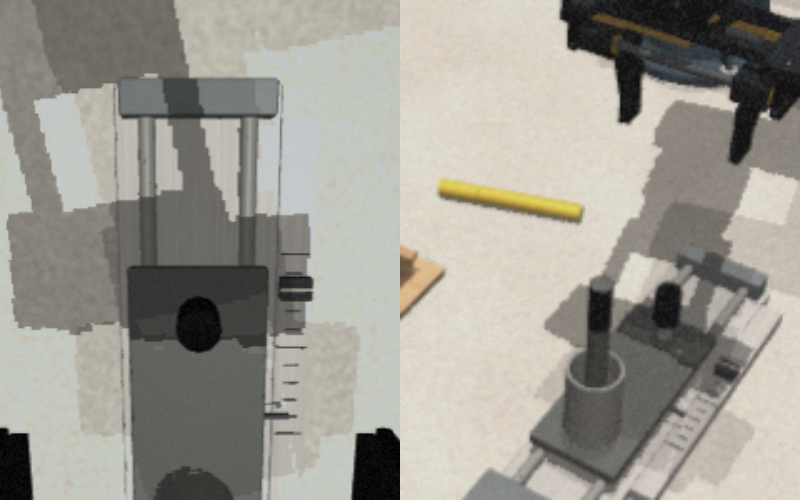

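```bash
python3 -c "
from h import *
w=load('w10');s=load('s10');T=load('top0')
im=w['pixels'][160:290,270:400,::-1];cv2.imwrite('pics/w10d.png',cv2.resize(im,None,fx=4.5,fy=4.5,interpolation=2))
im=s['pixels'][200:300,360:440,::-1];cv2.imwrite('pics/s10d.png',cv2.convertScaleAbs(cv2.resize(im,None,fx=6,fy=6,interpolation=2),alpha=1.6))
m=(w['pixels'].max(2)<22)[190:240,295:345].astype(np.uint8);ys,xs=np.nonzero(m);print(xs.min()+295,xs.max()+295,ys.min()+190,ys.max()+190)
"
```

```text
306 332 198 230
```

View pics/w10d.png

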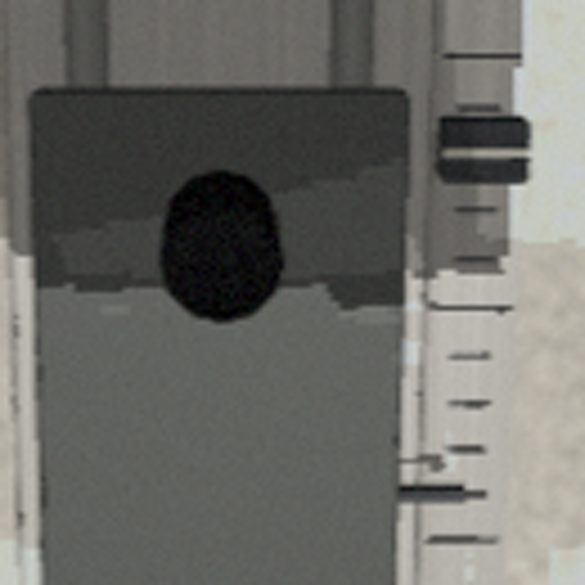

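View pics/s10d.png

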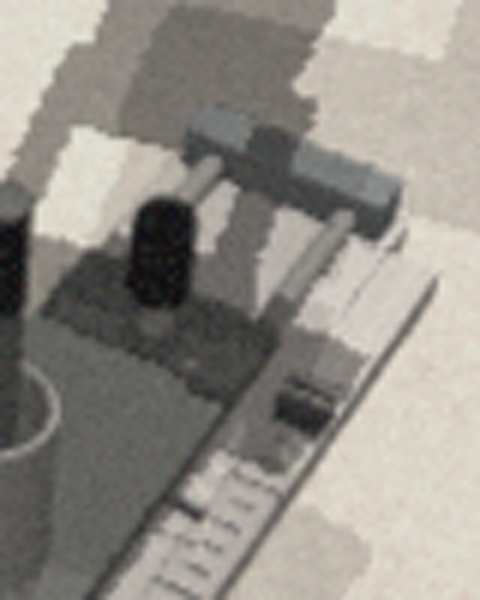

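```bash
python3 -c "
from h import *
w=load('w10');S=load('scene0');T=load('top0')
it=(228.9,266.9); isc=(411,266.2)
print('index',tri([(w,(377.4,193.8)),(S,isc)]),tri([(w,(377.4,193.8)),(T,it)]))
for z in (.018,.022,.026,.03):print(z,onz(w,(377.4,193.8),z))
print('ptr',onz(w,(373.0,269.2),.034),onz(T,(232.,234.5),.034))
print('knob top ',onz(w,(319,198.5),.098)-onz(w,(319,230.5),.058),onz(w,(319,198.5),.098), onz(w,(319,230.5),.058),onz(w,(306,212),.09),onz(w,(332,212),.09))
k=np.array([.5345,.184]);d=np.array([-np.cos(np.radians(3.9)),np.sin(np.radians(3.9))])
p=onz(w,(373.0,269.2),.034)[:2]
for z in(.022,.026):print('travel',(onz(w,(377.4,193.8),z)[:2]-p)@d)
"
```

```text
index (array([0.53128588, 0.24910381, 0.02375047]), [np.float64(0.00042021138683744), np.float64(0.00042021138683738383)]) (array([0.53084012, 0.24790178, 0.0262457 ]), [np.float64(0.00044710224782970495), np.float64(0.00044710224782965583)])
0.018 [0.53246504 0.24954493 0.018     ]
0.022 [0.53173773 0.24895999 0.022     ]
0.026 [0.53101043 0.24837505 0.026     ]
0.03 [0.53028312 0.24779011 0.03      ]
ptr [0.60973878 0.24014059 0.034     ] [0.60810106 0.23900103 0.034     ]
knob top  [-0.03849792  0.00235098  0.04      ] [0.51834237 0.18870558 0.098     ] [0.55684029 0.1863546  0.058     ] [0.53083172 0.17656465 0.09      ] [0.53248592 0.19911135 0.09      ]
travel 0.07842027104574237
travel 0.079106106531961
```

```bash
python3 -c "
from h import *
w=load('w10')
print(onz(w,(319,198),.058)+[.012,0,0], onz(w,(319,230.5),.098)-[.012,0,0])
"
```

```text
[0.53719087 0.18859362 0.058     ] [0.53412603 0.18674005 0.098     ]
```

Call:
{"name": "arm_command", "arguments": {"plan": [[[0.1,0.1,-1.2],0],[[0.1,0.1,-2.5],0],[[0.1,0.1,-3.8],0],[[0.1,0.1,-5],0],[[0.1,0.1,-5.6],0]]}}

```text
time: 11.35
position: [0.537, 0.1855, 0.1209]
tool_rot: [0.707, -0.027, 0.025, -0.706]
ft_force: [-0.5, -1.0, 0.3]
grip_width: 0.087
```

Call:
{"name": "arm_command", "arguments": {"plan": [[[0,0,-1],0],[[0,0,-1.8],0],[[0,0,-2.3],0],[[0,0,-2.5],0],[[0,0,-2.5],0]]}}

```text
time: 11.85
position: [0.5373, 0.1858, 0.0607]
tool_rot: [0.707, -0.026, 0.026, -0.707]
ft_force: [-0.1, -0.2, -1.2]
grip_width: 0.0866
```

```bash
python3 st.py; python3 v.py 11
```

```text
t 11.85 pos [0.5373 0.1858 0.0607] q [ 0.136  0.685  1.701 -0.     0.756 -1.361] y [-0. -0. -1.] jaw yaw deg 85.79 F [-0.14 -0.24 -1.16] w 0.0866
```

View pics/w11c.png

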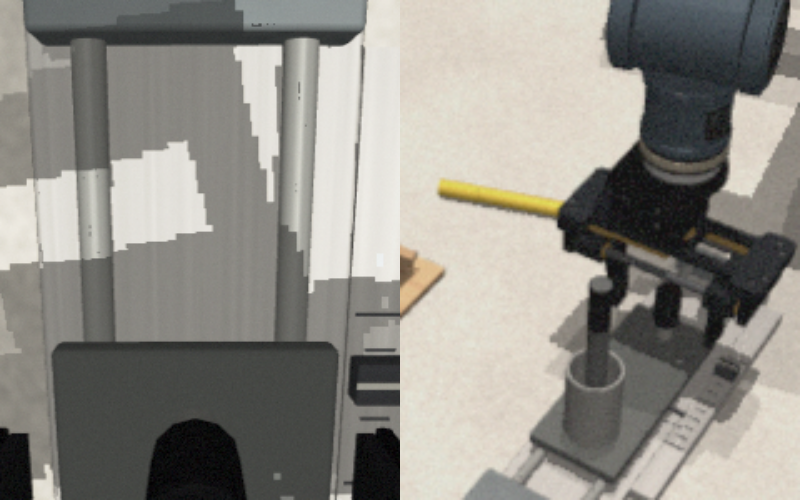

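Call:
{"name": "arm_command", "arguments": {"plan": [[[-0.1,0,0],0],[[-0.1,0,0],0],[[-0.1,0,0],0],[[-0.1,0,0],0],[[-0.1,0,0],0]], "fingers": -1, "force": 45}}

```text
time: 12.45
position: [0.5345, 0.186, 0.0615]
tool_rot: [-0.707, 0.026, -0.026, 0.707]
ft_force: [-0.8, 0.4, -0.5]
grip_width: 0.055
```

Call:
{"name": "arm_command", "arguments": {"plan": [[[0,0,0],0],[[0,0,0],0],[[0,0,0],0],[[0,0,0],0],[[0,0,0],0]]}}

```text
time: 12.95
position: [0.5344, 0.1869, 0.0613]
tool_rot: [-0.706, 0.026, -0.026, 0.707]
ft_force: [0.6, 4.6, -0.3]
grip_width: 0.023
```

Call:
{"name": "arm_command", "arguments": {"plan": [[[0,0,0],0],[[0,0,0],0]]}}

```text
time: 13.15
position: [0.5344, 0.1869, 0.0612]
tool_rot: [-0.706, 0.026, -0.026, 0.707]
ft_force: [-0.4, 5.4, -1.9]
grip_width: 0.0233
```

Call:
{"name": "arm_command", "arguments": {"plan": [[[-0.1,0.05,0],0],[[-0.25,0.07,0],0],[[-0.4,0.08,0],0],[[-0.6,0.09,0],0],[[-0.8,0.1,0],0]]}}

```text
time: 13.65
position: [0.5172, 0.1882, 0.0613]
tool_rot: [-0.707, 0.024, -0.028, 0.707]
ft_force: [5.9, 0.5, -7.5]
grip_width: 0.0231
```

Call:
{"name": "arm_command", "arguments": {"plan": [[[-0.2,0.02,0],0],[[-0.4,0.03,0],0],[[-0.6,0.04,0],0],[[-0.8,0.06,0],0],[[-1,0.07,0],0]]}}

```text
time: 14.15
position: [0.4932, 0.1899, 0.0613]
tool_rot: [-0.706, 0.023, -0.029, 0.707]
ft_force: [7.0, 0.8, -9.3]
grip_width: 0.0231
```

Call:
{"name": "arm_command", "arguments": {"plan": [[[-0.2,0.02,0],0],[[-0.4,0.03,0],0],[[-0.6,0.04,0],0],[[-0.75,0.06,0],0],[[-0.85,0.06,0],0]]}}

```text
time: 14.65
position: [0.4728, 0.1914, 0.0613]
tool_rot: [-0.706, 0.022, -0.029, 0.707]
ft_force: [8.7, -0.0, -10.6]
grip_width: 0.0233
```

```bash
python3 st.py; python3 v.py 12; python3 -c "
from h import *
s=load('s12');im=s['pixels'][200:320,330:450,::-1];cv2.imwrite('pics/s12d.png',cv2.convertScaleAbs(cv2.resize(im,None,fx=5,fy=5,interpolation=2),alpha=1.6))"
```

```text
t 14.65 pos [0.4728 0.1914 0.0613] q [ 0.166  0.635  1.856 -0.002  0.641 -1.33 ] y [ 0.01  0.   -1.  ] jaw yaw deg 85.82 F [  8.74  -0.03 -10.56] w 0.0233
```

View pics/w12.png

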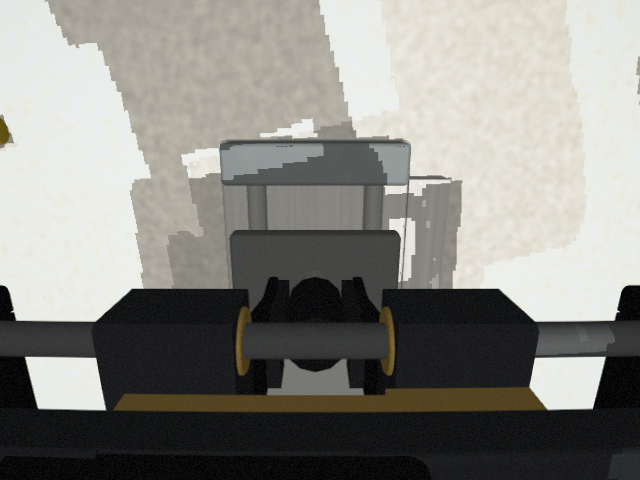

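View pics/s12d.png

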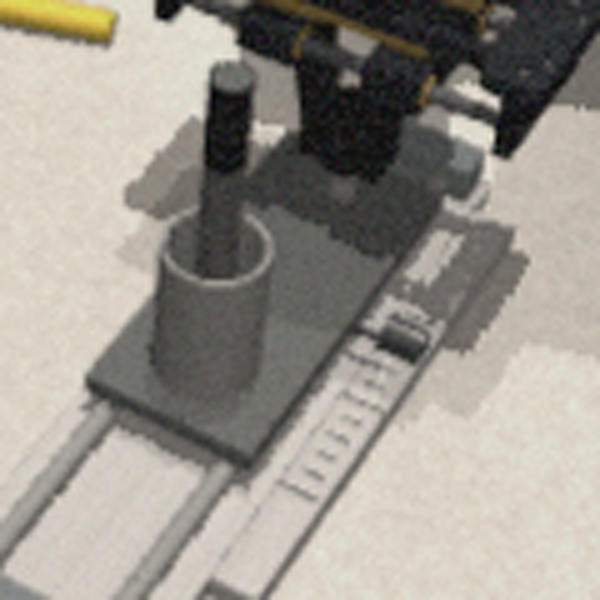

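Call:
{"name": "arm_command", "arguments": {"plan": [[[-0.15,0.01,0],0],[[-0.3,0.02,0],0],[[-0.45,0.03,0],0],[[-0.55,0.04,0],0],[[-0.6,0.04,0],0]]}}

```text
time: 15.25
position: [0.4587, 0.1925, 0.0613]
tool_rot: [-0.706, 0.022, -0.03, 0.707]
ft_force: [10.4, 0.0, -11.4]
grip_width: 0.0229
```

```bash
python3 st.py; python3 v.py 13; python3 -c "
from h import *
s=load('s13');im=s['pixels'][240:300,370:440,::-1];cv2.imwrite('pics/s13d.png',cv2.convertScaleAbs(cv2.resize(im,None,fx=9,fy=9,interpolation=2),alpha=1.8))
t=snap('top','t13');im=t['pixels'][200:300,210:290,::-1];cv2.imwrite('pics/t13d.png',cv2.convertScaleAbs(cv2.resize(im,None,fx=6,fy=6,interpolation=2),alpha=1.8))"
```

```text
t 15.25 pos [0.4587 0.1925 0.0613] q [ 0.173  0.625  1.889 -0.003  0.616 -1.323] y [ 0.011  0.    -1.   ] jaw yaw deg 85.83 F [ 10.39   0.04 -11.43] w 0.0229
```

View pics/s13d.png

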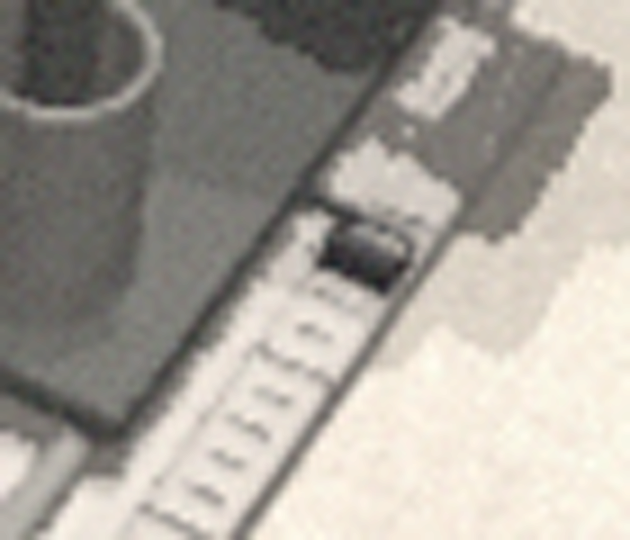

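View pics/t13d.png

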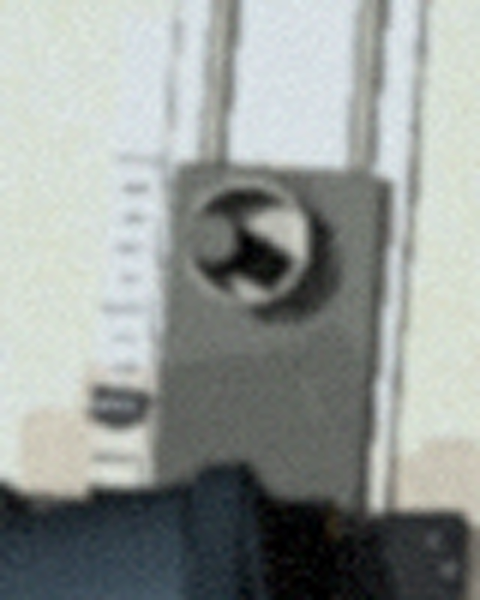

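```bash
python3 -c "
from h import *
np.set_printoptions(precision=4,suppress=True)
T=load('t13');S=load('s13')
f=lambda p:(210+(p[0]+.5)/6-.5,200+(p[1]+.5)/6-.5)
print('front',onz(T,f((178,163)),.04),onz(T,f((391,180)),.04))
print('rim',onz(T,f((251,246)),.113),'was .6625,.1752')
print('index',onz(T,f((118,404)),.026))
g=lambda p:((p[0]-370+.5)*9-.5,(p[1]-240+.5)*9-.5)
d=np.array([-np.cos(np.radians(3.9)),np.sin(np.radians(3.9)),0]);n=np.array([.068,.998,0])
tip=np.array([.609,.2395,.034])
for tr in(.066,.070,.074,.078,.082,.086):
  a=tip+d*tr;print(tr,[np.round(g(p)) for p in proj(S,[a,a-n*.016])])
print('idx proj',[np.round(g(p)) for p in proj(S,[[.531,.2485,.026],[.538,.2485,.026],[.524,.249,.026]])])
"
```

```text
front [0.626  0.2206 0.04  ] [0.6186 0.1357 0.04  ]
rim [0.5873 0.1807 0.113 ] was .6625,.1752
index [0.5307 0.2467 0.026 ]
0.066 [array([339., 236.]), array([281., 210.])]
0.07 [array([346., 226.]), array([288., 200.])]
0.074 [array([353., 216.]), array([295., 191.])]
0.078 [array([360., 206.]), array([302., 181.])]
0.082 [array([367., 196.]), array([309., 171.])]
0.086 [array([374., 186.]), array([316., 161.])]
idx proj [array([371., 232.]), array([360., 250.]), array([383., 215.])]
```

View pics/s13.png

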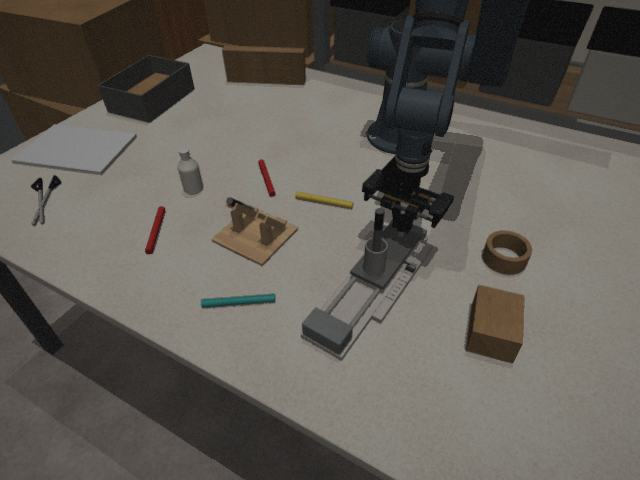

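Call:
{"name": "arm_command", "arguments": {"plan": [[[-0.05,0,0],0],[[-0.1,0.01,0],0],[[-0.1,0.01,0],0],[[-0.1,0.01,0],0],[[-0.1,0.01,0],0]]}}

```text
time: 15.9
position: [0.4562, 0.1927, 0.0613]
tool_rot: [-0.706, 0.022, -0.029, 0.707]
ft_force: [9.8, -1.3, -10.9]
grip_width: 0.0229
```

```bash
python3 st.py; python3 v.py 14; python3 -c "
from h import *
s=load('s14');im=s['pixels'][245:285,385:425,::-1];cv2.imwrite('pics/s14d.png',cv2.convertScaleAbs(cv2.resize(im,None,fx=14,fy=14,interpolation=2),alpha=1.8))
t=snap('top','t14');im=t['pixels'][200:300,210:290,::-1];cv2.imwrite('pics/t14d.png',cv2.convertScaleAbs(cv2.resize(im,None,fx=6,fy=6,interpolation=2),alpha=1.8))
# phase-correlation shift of slide front/cup between t0 and t14
T0=load('top0')
g=lambda c:cv2.cvtColor(c['pixels'],cv2.COLOR_RGB2GRAY)
tpl=g(T0)[190:235,236:279] 
a=g(t)[190:290,230:285]; r=cv2.matchTemplate(a,g(T0)[191:222,237:270],cv2.TM_CCOEFF_NORMED);print(cv2.minMaxLoc(r))
"
```

```text
t 15.9 pos [0.4562 0.1927 0.0613] q [ 0.175  0.624  1.894 -0.003  0.613 -1.321] y [ 0.011  0.    -1.   ] jaw yaw deg 85.84 F [  9.82  -1.29 -10.93] w 0.0229
(-0.2757064998149872, 0.6444481015205383, (17, 54), (5, 34))
```

View pics/s14d.png

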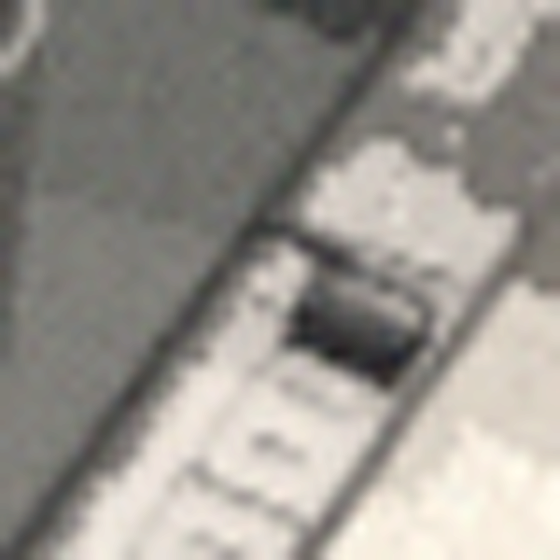

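View pics/t14d.png

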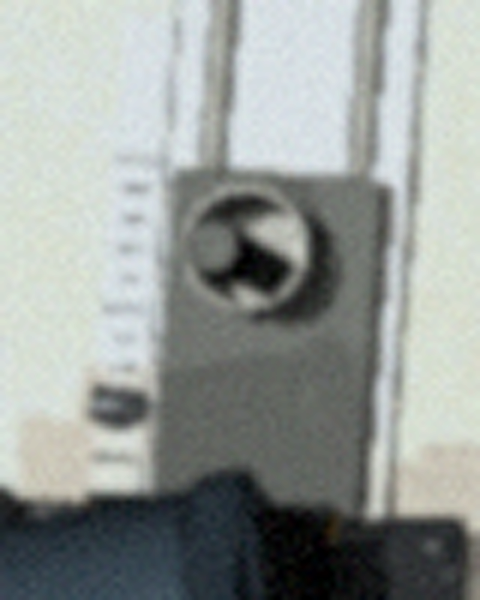

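View pics/w14c.png

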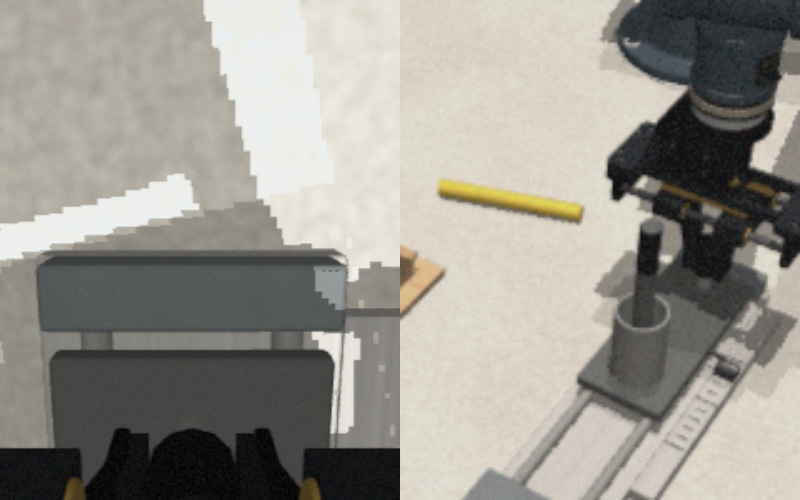

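```bash
python3 -c "
from h import *
S=load('s14');S0=load('scene0')
f=lambda p:(385+(p[0]+.5)/14-.5,245+(p[1]+.5)/14-.5)
print('pointer',onz(S,f((350,265)),.034),onz(S,f((310,245)),.034))
print('index',onz(S,(411,266.2),.026),onz(S,f((300,290)),.026),onz(S,f((425,315)),.026),onz(S,f((440,290)),.026))
T=load('t14');a=cv2.convertScaleAbs(cv2.resize(T['pixels'][255:280,218:243,::-1],None,fx=24,fy=24,interpolation=2),alpha=1.8);cv2.imwrite('pics/t14e.png',a)
"
```

```text
pointer [0.53412727 0.24592518 0.034     ] [0.5331334  0.23864281 0.034     ]
index [0.53313627 0.25001943 0.026     ] [0.53589706 0.23895602 0.026     ] [0.53129988 0.25864816 0.026     ] [0.52502629 0.25877332 0.026     ]
```

View pics/t14e.png

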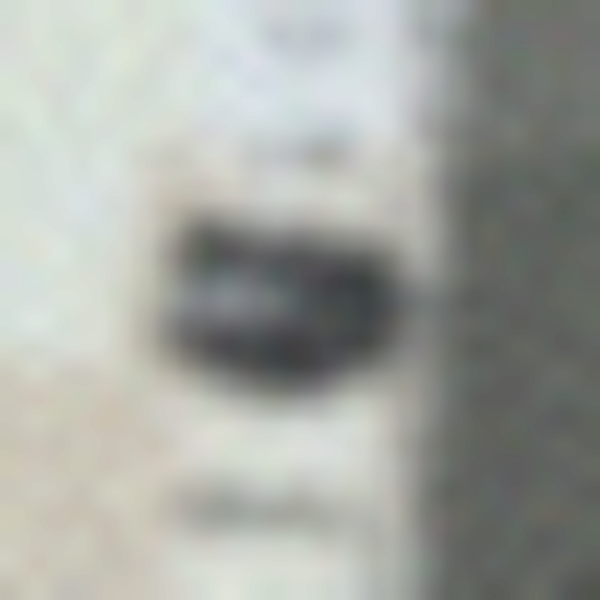

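```bash
python3 -c "
from rig import hand_in
print(hand_in())"; python3 st.py
```

```text
the job is handed in; nothing more can be done
None
the job is handed in; nothing more can be done
```

The long marker is standing cap up in the steel cup. The slide is pulled out about 78 mm, and I handed in at about 16 s while still gripping the knob with 45 N set.

- **Placing the marker:** I took it from the rest at its 50° slope and put its foot in the cup mouth. I then turned it upright in a light grip against the cup wall and set it down. The picture after release showed it free-standing in the cup with the slide still home.
- **Last checks:** The top view shows the pointer in line with the white line on the index block. Rays from the scene camera put the pointer about 1 mm from the block's centre, and the block allows ±7 mm. The marker was still in the cup, and in the last full scene view, just before the final 2.5 mm of pull, the short marker and the bystanders looked unmoved.
- **Forces:** The wrist read about 10 N from the spring, as expected, plus about 11 N vertically. I put the vertical part down to slight tilt at the knob, and it stayed steady.
- **Disagreements:** Estimates of the travel needed ranged from about 77.5 to 79 mm depending on the camera. A template match of the slide between views was weak (0.64), so I did not use it. A reading after hand-in was refused, so nothing was checked after that.

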